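# Tip the narrow slate slab up against the backboard of the display stand

### The job

Two slate slabs are lying flat on the ledge of the wooden display stand. Stand the narrower one up for show: push it up to the backboard and tip it up on the edge next to the board until it leans upright against the board by itself, keeping that edge down on the ledge all the while. Leave the wider slab lying as it is.

Things in the scene. Friction and masses are not known exactly. Their poses are not given: they have to be found in the camera images.
- narrow_slab: dark grey slate slab, 140 mm long (x), 60 wide (y), 8 thick (z), 0.13 to 0.25 kg. Origin: centre of its underside. Lies flat on the ledge, yaw within 5 degrees of the stand's, +x end 5 to 20 mm short of the backboard; its -x end juts out 40 to 55 mm beyond the ledge's front, open air below. On either side of the wide slab, 40 mm or more from it. It tips about its +x end: the -x end rises
- wide_slab: the bystander slab: same slate, length and thickness but 100 mm wide; lies flat on the same ledge in the same way. Origin: centre of its underside; x along its length. Must stay as it is
- stand: fixed wooden stand. Origin on the table; x from its open front to the backboard (to the robot's left, within 20 degrees), y along it, z up. Solid ledge 360 mm long (y), top at z = 60 mm, upright front face at x = -55 mm, ending at the backboard's foot at x = +50 mm. The flat backboard, 110 mm high, leans back from there 12 degrees (away from the slabs), so a slab stood against it stays by its weight
- narrow_foot (a point): point on the narrow slab: middle of the lower edge of its +x end (70 mm along +x from its origin, on its underside), the edge that it pivots on

How it is judged:
By the outcome, as a careful person would: the job done as asked, in the order asked, and still so for the second after the job is handed in, with the robot touching nothing.
It also fails if it takes over 35 s, if anything falls off the work surface, if the arm or the gripper's body presses on something with over 40 N, if the wrist force passes 120 N, or if a joint passes its speed limit or range.

### The arm

A 6-joint arm with a two-finger parallel gripper is mounted at the origin on the work surface. World frame = base frame: x ahead of the robot, y to its left, z up, the work surface at z = 0. Lengths are in mm, angles in rad, forces in N, time in s.
With the tool pointing down it reaches from about 275 to 825 mm from the base axis. Payload 4.9 kg.
Tool frame: the origin (TCP) lies on the centre line of the jaws, within the pads' length; the fingertips stand 25 mm ahead of it and the grasp point (between the pads) lies 6 mm ahead of it; z points along the fingers, y is the line along which they close (so a half turn about z gives the same grasp; the last joint's range is limited). The gripper opens to 85 mm and grips with 20 to 120 N. Pads are 22 mm wide; open, the fingers measure 114 mm over their backs; the gripper's body (76 mm by 85 mm) begins 54 mm behind the grasp point. The pads swing forward as they close: fully open they stand 13 mm farther back than shut.
Start: joints at [-1.347, 0.326, -0.193, 1.052, 0, 1.437], TCP at [192.631, -515.182, 256.281] pointing down, gripper open.
Joint ranges: [-2.65, 2.65], [-0.97, 1.79], [-1.3, 1.35], [-1.93, 2.1], [-1.47, 1.37], [-3.14, 3.14]. Speed limits (rad/s): [2.57, 2.57, 3.14, 3.14, 3.14, 3.14].

### API

Orientations are given as a 3x3 rotation matrix whose columns are the frame's x, y, z axes.
In Python, from plant import * gives the robot as it stands. The module is installed in compiled form; this text tells all that it offers.
- The arm moves only by the tool play_rows, never from a script. Its argument "plan" is a list of rows, each an object with "delta_pos": the shift along the tool's x, y, z in m, a list of three; "turn": the turn, a rotation vector about the tool's x, y, z in rad, a list of three; "fingers": the opening, from 0 (shut) to 1 (fully open). A call has 1 to 5 rows; each row is the pose to reach, as a shift and turn from the pose commanded when the call began, along the tool's axes at that moment; what a row does not reach only later rows make up. A row lasts 1/12 s, in which the tool goes at most 41.7 mm and 7.16 degrees, less where a joint would pass 70% of its speed; a pose out of reach is approached as far as the arm can. A call with a gripper value outside its range is refused whole. The fingers move at their own pace and stop on an object; the grip force is fixed at half the most. Time passes only in rows, so rows that repeat a pose let the fingers close. It gives the time, the measured TCP pose, the force, the opening and the grip force at its end, in the units of the state.
- read_state(): the state, without advancing time (a new reading comes with each control period).
- get_image(name): name is "scene" or "top" or "wrist"; returns (picture, depth): 400x640x3 uint8, red, green, blue; 400x640 float32, mm along the optical axis (not along the pixel's ray), 0 where there is no reading.
- camera_info(name): a dict with "camera_matrix" (3x3 intrinsics, pixels), "k1" (the pictures are not rectified: a ray, as slopes to the right and down, at radius r is drawn at 1 + k1 r^2 times it, then the intrinsics apply), "position" and "attitude" of the camera in the world; the wrist camera has in their place "T_tool_cam" (4x4, takes a point from camera to tool coordinates, whose origin is the TCP and whose axes are the flange's). Camera axes: x right, y down, z forward; pixel columns grow to the right and rows downward; lengths in mm; the calibration is good to about 2 mm. A picture is of the moment at which its call begins: read the wrist's pose just before it. camera_info takes no time and is no camera call.
- hand_in(): hands the job in; it is judged then, once.
The state is a dict: "time": time; "q": joint angles; "qvel": joint speeds; "effort": joint torques, N m; "eef_pos": TCP position; "eef_rot": TCP orientation; "force": force on the tool from outside, world axes, zero at the start; "moment": the same for the moment, N m; "opening": finger opening in mm; "finger_force": force on a finger pad.
Only numpy, scipy, OpenCV 4.12 (cv2) and the standard library are available. Lean on these libraries where they do the work, as an engineer would, in place of code of your own. Each camera call takes 0.05 s, during which the arm holds its last target. There are 200 camera calls.

## Working session

There is one attempt and no reset: what is moved stays moved. The work goes in short steps, Python scripts to look and compute and a tool call to move; the robot and the scene stay as the last step left them, time stands still between calls to the robot, and variables do not carry over. Pictures are saved under pics/ and viewed, at most 10 in all, crops included, and the job is handed in when it is done.

Besides the shell and the picture viewer there is one more tool, called after ">>>" by a JSON object that holds its "name" and its "arguments", one argument or row to a line. play_rows: Moves the arm, as the interface text tells. Its arguments: {"type":"object","properties":{"plan":{"type":"array"}},"required":["plan"]}

```bash
mkdir -p pics; python3 - <<'E'
from plant import *
import cv2,numpy as np
s=read_state();print(s['time'],s['eef_pos'],s['eef_rot'],s['opening'])
for n in("scene","top"):
    p,d=get_image(n);cv2.imwrite(f'pics/{n}0.png',p[:,:,::-1]);np.savez(f'{n}0.npz',p=p,d=d);print(n,camera_info(n))
print(camera_info("wrist"))
E
```

```text
0.0 [ 192.50422433 -514.63932681  255.51611674] [[ 9.36666842e-01  3.50221448e-01 -4.06170291e-04]
 [ 3.50221626e-01 -9.36665388e-01  1.66251307e-03]
 [ 2.01802082e-04 -1.69947049e-03 -9.99998536e-01]] 85.1616828708349
scene {'camera_matrix': array([[386.61539732,   0.        , 315.94546737],
       [  0.        , 386.61539732, 198.18135906],
       [  0.        ,   0.        ,   1.        ]]), 'k1': 0.002972293401768631, 'position': array([1013.8175871 , -162.31641792,  512.35849895]), 'attitude': array([[ 0.39814244,  0.64155425, -0.65566054],
       [ 0.9173141 , -0.27519432,  0.28775498],
       [ 0.00417638, -0.71601412, -0.6980733 ]])}
top {'camera_matrix': array([[396.36947051,   0.        , 323.26075207],
       [  0.        , 396.36947051, 194.94366406],
       [  0.        ,   0.        ,   1.        ]]), 'k1': -0.08029206371065163, 'position': array([463.51727503,  44.85869069, 692.17991046]), 'attitude': array([[-0.14764517, -0.96411579,  0.2206392 ],
       [-0.98902588,  0.1451311 , -0.02765466],
       [-0.00535932, -0.22230095, -0.97496337]])}
{'camera_matrix': array([[334.2443646 ,   0.        , 321.1642018 ],
       [  0.        , 334.2443646 , 194.28485396],
       [  0.        ,   0.        ,   1.        ]]), 'k1': 0.002738239328507458, 'T_tool_cam': array([[ 6.82421518e-04, -9.45027652e-01, -3.26989710e-01,
         8.48249319e+01],
       [ 9.99999767e-01,  6.38665164e-04,  2.41185321e-04,
        -7.65783295e-01],
       [-1.90898612e-05, -3.26989798e-01,  9.45027868e-01,
        -1.16650204e+02],
       [ 0.00000000e+00,  0.00000000e+00,  0.00000000e+00,
         1.00000000e+00]])}
```

View pics/top0.png

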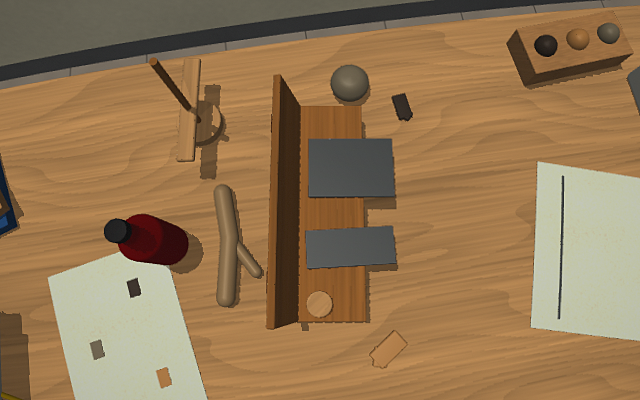

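View pics/scene0.png

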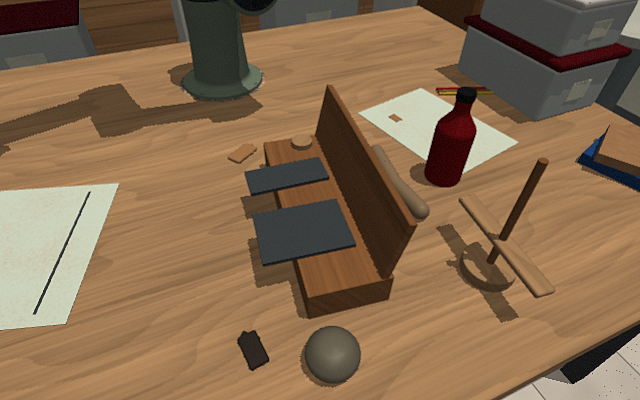

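The top view shows the narrow slab at about (305-397, 226-268) and the wide slab at (308-395, 138-198). The board is on the left, and a small disc sits on the ledge at (319,303). The scene view agrees: the narrow slab is the one nearer the robot.

```bash
cat > h.py <<'E'
import numpy as np,cv2
from plant import *
def ray(n,uv,z):
    c=camera_info(n);K=c['camera_matrix']
    p=cv2.undistortPoints(np.array(uv,float).reshape(-1,1,2),K,np.array([c['k1'],0,0,0.]))[:,0]
    d=np.c_[p,np.ones(len(p))]@c['attitude'].T
    return c['position']+d*((z-c['position'][2])/d[:,2])[:,None]
E
python3 - <<'E'
from h import *
for n in("top","scene"):
    f=np.load(n+'0.npz');p=f['p'];hsv=cv2.cvtColor(p,cv2.COLOR_RGB2HSV)
    m=((hsv[...,1]<75)&(hsv[...,2]<105)&(hsv[...,2]>30)&(p[...,2].astype(int)>=p[...,0])).astype(np.uint8)
    m=cv2.morphologyEx(m,cv2.MORPH_OPEN,np.ones((3,3)))
    for c in cv2.findContours(m,0,2)[0]:
        if 1200<cv2.contourArea(c)<9000:
            x,y,w,h=cv2.boundingRect(c)
            if not(240<x<400 and 100<y<280):continue
            r=cv2.minAreaRect(c) 
            q=cv2.approxPolyDP(c,6,True)[:,0]
            P=ray(n,q,68)
            print(n,cv2.contourArea(c),q.tolist(),P.round(0)[:,:2].tolist(),'sides',np.linalg.norm(P-np.roll(P,-1,0),axis=1).round(),'c',P.mean(0).round(1))
# ledge front bottom/top edge points in top view: front top edge at z=60
print(ray("top",[(362,107),(363,215),(369,318)],60))
# backboard foot line
print(ray("top",[(301,107),(303,215),(299,320)],60))
E
```

```text
top 4054.0 [[309, 140], [309, 163], [322, 171], [316, 176], [309, 165], [309, 178], [318, 186], [319, 177], [327, 186], [327, 179], [344, 184], [341, 196], [393, 196], [390, 139], [330, 139], [326, 148], [324, 140]] [[701.0, 37.0], [662.0, 42.0], [645.0, 23.0], [638.0, 34.0], [658.0, 43.0], [636.0, 46.0], [621.0, 33.0], [636.0, 30.0], [619.0, 19.0], [630.0, 17.0], [618.0, -9.0], [599.0, -1.0], [586.0, -84.0], [683.0, -98.0], [698.0, 2.0], [683.0, 11.0], [698.0, 12.0]] sides [ 40.  25.  13.  22.  22.  20.  15.  20.  12.  29.  21.  84.  98. 100.
  17.  15.  25.] c [647.7   9.3  68. ]
scene 4323.0 [[335, 199], [254, 214], [263, 263], [354, 244]] [[611.0, 49.0], [591.0, -83.0], [687.0, -99.0], [707.0, 34.0]] sides [134.  97. 135.  98.] c [648.7 -25.   68. ]
scene 1622.0 [[327, 175], [318, 158], [246, 172], [251, 193]] [[551.0, 62.0], [501.0, 67.0], [487.0, -66.0], [542.0, -74.0]] sides [ 50. 134.  56. 136.] c [520.2  -2.9  68. ]
[[751.00670515 -62.42526789  60.        ]
 [564.09321381 -31.74016458  60.        ]
 [403.89400698 -14.02204497  60.        ]]
[[766.77728723  41.98141654  60.        ]
 [578.53757923  64.26629783  60.        ]
 [416.94139277  92.98130531  60.        ]]
```

>>> {"name": "play_rows", "arguments": {
  "plan": [
    {"delta_pos": [0.182,-0.063,0],"turn": [0,0,-0.54],"fingers": 0.3},
    {"delta_pos": [0.182,-0.063,0],"turn": [0,0,-0.54],"fingers": 0.3},
    {"delta_pos": [0.182,-0.063,0],"turn": [0,0,-0.54],"fingers": 0.3},
    {"delta_pos": [0.182,-0.063,0],"turn": [0,0,-0.54],"fingers": 0.3},
    {"delta_pos": [0.182,-0.063,0],"turn": [0,0,-0.54],"fingers": 0.3}
  ]
}}

```text
time: 0.52
eef_pos: [343.0, -389.6, 256.0]
eef_rot: [[0.618, 0.786, 0.0], [0.786, -0.618, 0.002], [0.001, -0.001, -1.0]]
force: [-0.4, -0.1, 0.0]
opening: 26.7
finger_force: 0.0
```

```bash
cat >> h.py <<'E'
X=np.array([.139,.990,0]);X/=np.linalg.norm(X)
Z=np.array([0,0,1.]);Y=np.cross(Z,X)
def goal(tcp,a):
    "tool goal: TCP, tool tilted a deg below horizontal; print delta in tool axes"
    from scipy.spatial.transform import Rotation as R_
    s=read_state();R=s['eef_rot'];a=np.radians(a)
    z=X*np.cos(a)-Z*np.sin(a);x=X*np.sin(a)+Z*np.cos(a)
    G=np.c_[x,-Y,z]
    print('t',s['time'],'tcp',s['eef_pos'].round(1),'q',s['q'].round(2),'F',s['force'].round(1),'op',s['opening'])
    print('d',((np.array(tcp)-s['eef_pos'])@R/1000).round(4).tolist(),'turn',R_.from_matrix(R.T@G).as_rotvec().round(3).tolist())
E
python3 -c "
from h import *
goal([480,-280,250],90)"
```

```text
t 0.5167 tcp [ 343.  -389.6  256. ] q [-0.99  0.27 -0.27  1.03  0.    1.25] F [-0.4 -0.1  0. ] op 26.675480406126855
d [0.1708, 0.04, 0.0062] turn [-0.0, -0.002, -0.527]
```

>>> {"name": "play_rows", "arguments": {
  "plan": [
    {"delta_pos": [0.171,0.04,0.006],"turn": [0,0,-0.527],"fingers": 0.3},
    {"delta_pos": [0.171,0.04,0.006],"turn": [0,0,-0.527],"fingers": 0.3},
    {"delta_pos": [0.171,0.04,0.006],"turn": [0,0,-0.527],"fingers": 0.3},
    {"delta_pos": [0.171,0.04,0.006],"turn": [0,0,-0.527],"fingers": 0.3},
    {"delta_pos": [0.171,0.04,0.006],"turn": [0,0,-0.527],"fingers": 0.3}
  ]
}}

```text
time: 0.93
eef_pos: [482.5, -279.6, 249.7]
eef_rot: [[0.135, 0.991, 0.001], [0.991, -0.135, 0.002], [0.002, 0.001, -1.0]]
force: [-0.4, 0.1, -0.2]
opening: 25.9
finger_force: 0.0
```

```bash
python3 -c "
from h import *
goal([490,-230,180],55)"
```

```text
t 0.9333 tcp [ 482.5 -279.6  249.7] q [-0.66  0.34 -0.18  1.04  0.    1.05] F [-0.4  0.1 -0.2] op 25.944704381508153
d [0.05, 0.0007, 0.0698] turn [-0.0, 0.609, 0.004]
```

>>> {"name": "play_rows", "arguments": {
  "plan": [
    {"delta_pos": [0.05,0,0.07],"turn": [0,0.61,0],"fingers": 0.3},
    {"delta_pos": [0.05,0,0.07],"turn": [0,0.61,0],"fingers": 0.3},
    {"delta_pos": [0.05,0,0.07],"turn": [0,0.61,0],"fingers": 0.3},
    {"delta_pos": [0.05,0,0.07],"turn": [0,0.61,0],"fingers": 0.3},
    {"delta_pos": [0.05,0,0.07],"turn": [0,0.61,0],"fingers": 0.3}
  ]
}}

```text
time: 1.35
eef_pos: [485.9, -234.2, 180.1]
eef_rot: [[0.12, 0.989, 0.084], [0.807, -0.146, 0.571], [0.578, -0.0, -0.816]]
force: [-0.5, -1.1, 0.3]
opening: 25.5
finger_force: 0.0
```

```bash
python3 - <<'E'
from h import *
goal([500,-170,90],40)
R=read_state();p,d=get_image("wrist");cv2.imwrite('pics/w1.png',p[:,:,::-1]);print(R['eef_pos'],R['eef_rot'].round(3).tolist());np.savez('w1.npz',p=p,d=d,R=R['eef_rot'],t=R['eef_pos'])
E
```

```text
t 1.35 tcp [ 485.9 -234.2  180.1] q [-0.83  0.63 -0.07  1.29  0.47  0.79] F [-0.5 -1.1  0.3] op 25.460720520165523
d [0.0015, 0.0046, 0.1114] turn [0.005, 0.257, -0.006]
[ 485.90377426 -234.18926516  180.05681806] [[0.12, 0.989, 0.084], [0.807, -0.146, 0.571], [0.578, -0.0, -0.816]]
```

View pics/w1.png

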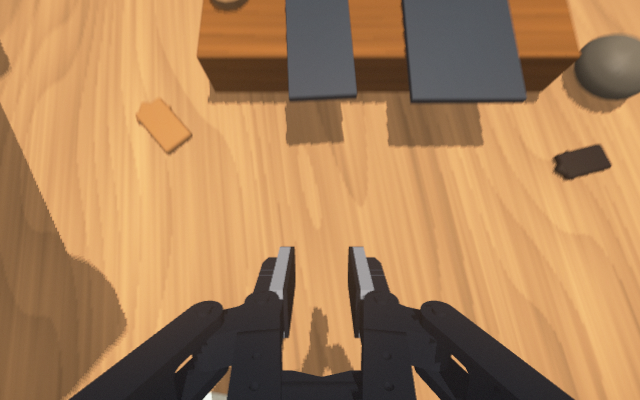

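The wrist view shows the narrow slab's front edge from (289,96) to (356,94). The wide slab's front edge runs from (411,97) to (525,97), and the ledge's front top edge from (198,57) to (580,52). The fork points at the narrow slab.

```bash
cat >> h.py <<'E'
def wray(f,uv,z):
    c=camera_info('wrist');K=c['camera_matrix'];T=c['T_tool_cam'];R=f['R'];t=f['t']
    p=cv2.undistortPoints(np.array(uv,float).reshape(-1,1,2),K,np.array([c['k1'],0,0,0.]))[:,0]
    d=np.c_[p,np.ones(len(p))]@(R@T[:3,:3]).T; o=t+R@T[:3,3]
    return o+d*((z-o[2])/d[:,2])[:,None]
E
python3 - <<'E'
from h import *
f=np.load('w1.npz')
g=f['p'].astype(int)
m=((g.max(2)-g.min(2)<35)&(g.max(2)<110))
# slab front edges by column scan, top-face/end-face boundaries
for u in (292,322,352,420,470,515): print(u,g[86:106,u].sum(1).tolist())
for n,uv,z in(('slab ends',[(289,96),(356,94)],68),('wide',[(410,98),(525,98)],68),('ledge',[(200,57),(390,55),(575,53)],60)):
    P=wray(f,uv,z);print(n,P.round(1).tolist(),'X',(P@X).round(1),'Y',(P@Y).round(1),'az',np.degrees(np.arctan2(*(P[-1]-P[0])[1::-1])).round(1))
E
```

```text
292 [292, 291, 291, 292, 290, 290, 292, 296, 292, 292, 264, 225, 185, 148, 155, 213, 247, 287, 305, 303]
322 [297, 291, 295, 293, 294, 297, 297, 292, 279, 245, 203, 159, 139, 176, 225, 261, 284, 297, 287, 294]
352 [301, 299, 301, 300, 300, 296, 291, 267, 229, 180, 141, 159, 214, 254, 288, 323, 382, 424, 450, 487]
420 [294, 295, 296, 296, 294, 295, 298, 296, 294, 297, 296, 284, 255, 211, 168, 135, 164, 207, 240, 271]
470 [284, 289, 288, 287, 288, 288, 292, 285, 287, 288, 286, 271, 244, 202, 161, 141, 181, 238, 287, 317]
515 [280, 279, 276, 279, 275, 277, 281, 277, 283, 280, 278, 263, 231, 197, 152, 180, 287, 396, 483, 516]
slab ends [[482.2, -66.5, 68.0], [540.4, -73.1, 68.0]] X [1.2 2.8] Y [-486.8 -545.3] az -6.4
wide [[586.1, -83.8, 68.0], [685.0, -98.4, 68.0]] X [-1.5 -2.2] Y [-592.1 -692. ] az -8.4
ledge [[405.0, -8.2, 60.0], [580.7, -31.8, 60.0], [752.3, -55.0, 60.0]] X [48.1 49.3 50.2] Y [-402.2 -579.5 -752.6] az -7.7
```

```bash
cat >> h.py <<'E'
def S(x,y,z): return X*x+Y*y+Z*z
def show():
    p=read_state()['eef_pos'];print('XYZ',(p@X).round(1),(p@Y).round(1),p[2].round(1))
E
python3 -c "
from h import *
show();goal(S(-40,-515,70),90)"
```

```text
XYZ -166.5 -512.3 176.8
t 1.4 tcp [ 484.2 -236.1  176.8] q [-0.83  0.64 -0.07  1.29  0.47  0.79] F [-0.4 -3.5 -1.6] op 25.8033027943537
d [0.0406, 0.002, 0.1605] turn [-0.003, -0.622, -0.013]
```

>>> {"name": "play_rows", "arguments": {
  "plan": [
    {"delta_pos": [0.01,0.002,0.03],"turn": [0,-0.125,0],"fingers": 0.3},
    {"delta_pos": [0.02,0.002,0.06],"turn": [0,-0.25,0],"fingers": 0.3},
    {"delta_pos": [0.03,0.002,0.1],"turn": [0,-0.375,0],"fingers": 0.3},
    {"delta_pos": [0.035,0.002,0.135],"turn": [0,-0.5,0],"fingers": 0.3},
    {"delta_pos": [0.04,0.002,0.16],"turn": [0,-0.622,-0.01],"fingers": 0.3}
  ]
}}

```text
time: 1.82
eef_pos: [505.7, -110.2, 71.6]
eef_rot: [[0.138, 0.99, 0.003], [0.99, -0.138, -0.019], [-0.019, 0.006, -1.0]]
force: [0.4, 0.4, -1.3]
opening: 25.5
finger_force: 0.0
```

```bash
python3 -c "
from h import *
show();goal(S(-2,-515,70),90)"
```

```text
XYZ -38.8 -516.1 71.6
t 1.8167 tcp [ 505.7 -110.2   71.6] q [-0.35  0.47 -0.52  0.57 -0.02  1.36] F [ 0.4  0.4 -1.3] op 25.525897303441027
d [0.0368, -0.0011, 0.0009] turn [0.006, 0.019, 0.001]
```

Now push, slowing near contact.

>>> {"name": "play_rows", "arguments": {
  "plan": [
    {"delta_pos": [0.012,-0.001,0.001],"turn": [0,0.015,0],"fingers": 0.3},
    {"delta_pos": [0.024,-0.001,0.001],"turn": [0,0.015,0],"fingers": 0.3},
    {"delta_pos": [0.03,-0.001,0.001],"turn": [0,0.015,0],"fingers": 0.3},
    {"delta_pos": [0.033,-0.001,0.001],"turn": [0,0.015,0],"fingers": 0.3},
    {"delta_pos": [0.036,-0.001,0.001],"turn": [0,0.015,0],"fingers": 0.3}
  ]
}}

```text
time: 2.23
eef_pos: [511.1, -77.3, 71.3]
eef_rot: [[0.139, 0.99, 0.005], [0.99, -0.139, 0.001], [0.002, 0.005, -1.0]]
force: [0.0, -0.7, 0.7]
opening: 25.6
finger_force: 0.6
```

>>> {"name": "play_rows", "arguments": {
  "plan": [
    {"delta_pos": [0.001,0,0],"turn": [0,0,0],"fingers": 0.3},
    {"delta_pos": [0.002,0,0],"turn": [0,0,0],"fingers": 0.3},
    {"delta_pos": [0.003,0,0],"turn": [0,0,0],"fingers": 0.3},
    {"delta_pos": [0.004,0,0],"turn": [0,0,0],"fingers": 0.3},
    {"delta_pos": [0.005,0,0],"turn": [0,0,0],"fingers": 0.3}
  ]
}}

```text
time: 2.65
eef_pos: [510.8, -72.2, 70.8]
eef_rot: [[0.137, 0.991, 0.003], [0.991, -0.137, -0.001], [-0.0, 0.003, -1.0]]
force: [-2.6, -8.3, 1.8]
opening: 25.3
finger_force: 3.9
```

```bash
python3 - <<'E'
from h import *
show();goal(S(3,-515,70),90)
p,d=get_image("top");cv2.imwrite('pics/t2.png',cv2.resize(p[90:340,230:450,::-1],None,fx=2.4,fy=2.4))
E
```

```text
XYZ -0.5 -515.9 70.8
t 2.65 tcp [510.8 -72.2  70.8] q [-0.28  0.47 -0.52  0.58  0.    1.42] F [-2.6 -8.3  1.8] op 25.329717758357845
d [0.0035, -0.0009, 0.0008] turn [0.003, 0.0, 0.002]
```

View pics/t2.png

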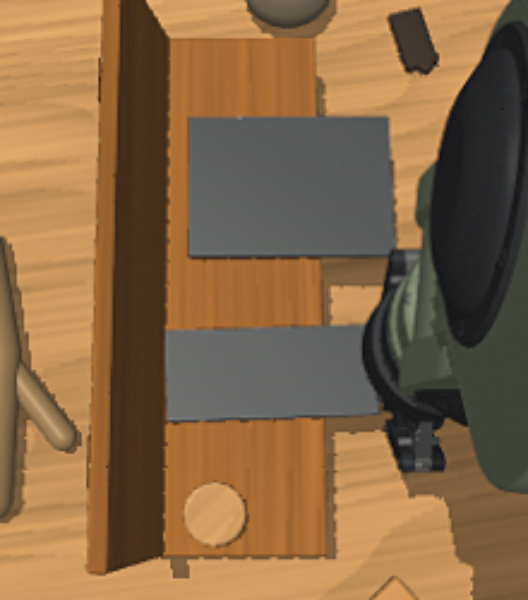

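Slab is flush at the board (left edge at x≈165, y 328-420 of the crop), and the push force of about 8 N confirms contact. Next: back off, tilt and go under.

>>> {"name": "play_rows", "arguments": {
  "plan": [
    {"delta_pos": [-0.03,0,0],"turn": [0,0,0],"fingers": 0.3},
    {"delta_pos": [-0.06,0,-0.005],"turn": [0,0.11,0],"fingers": 0.3},
    {"delta_pos": [-0.08,0,-0.01],"turn": [0,0.23,0],"fingers": 0.3},
    {"delta_pos": [-0.08,0,-0.01],"turn": [0,0.35,0],"fingers": 0.3},
    {"delta_pos": [-0.08,0,-0.01],"turn": [0,0.47,0],"fingers": 0.3}
  ]
}}

```text
time: 3.12
eef_pos: [501.1, -151.7, 81.9]
eef_rot: [[0.12, 0.99, 0.071], [0.88, -0.139, 0.454], [0.46, 0.008, -0.888]]
force: [-0.4, 1.2, -0.1]
opening: 25.7
finger_force: 0.0
```

```bash
python3 -c "
from h import *
show();goal(S(-70,-514,40),40)"
```

```text
XYZ -80.5 -517.4 81.9
t 3.1167 tcp [ 501.1 -151.7   81.9] q [-0.66  0.6  -0.35  0.87  0.41  1.  ] F [-0.4  1.2 -0.1] op 25.677940582392623
d [-0.0099, -0.0037, 0.042] turn [0.006, 0.395, 0.005]
```

>>> {"name": "play_rows", "arguments": {
  "plan": [
    {"delta_pos": [-0.003,-0.002,0.01],"turn": [0,0.1,0],"fingers": 0.3},
    {"delta_pos": [-0.006,-0.003,0.02],"turn": [0.003,0.2,0],"fingers": 0.3},
    {"delta_pos": [-0.009,-0.004,0.03],"turn": [0.006,0.3,0.005],"fingers": 0.3},
    {"delta_pos": [-0.01,-0.004,0.042],"turn": [0.006,0.395,0.005],"fingers": 0.3},
    {"delta_pos": [-0.01,-0.004,0.042],"turn": [0.006,0.395,0.005],"fingers": 0.3}
  ]
}}

```text
time: 3.53
eef_pos: [494.5, -138.6, 32.4]
eef_rot: [[0.101, 0.99, 0.097], [0.632, -0.139, 0.763], [0.769, -0.016, -0.64]]
force: [-1.9, 1.2, -0.7]
opening: 25.8
finger_force: 0.0
```

```bash
python3 - <<'E'
from h import *
show();goal(S(8,-514,36),40)
f=read_state();p,d=get_image("wrist");cv2.imwrite('pics/w3.png',p[:,:,::-1]);np.savez('w3.npz',p=p,d=d,R=f['eef_rot'],t=f['eef_pos'])
E
```

```text
XYZ -68.5 -509.0 32.4
t 3.5333 tcp [ 494.5 -138.6   32.4] q [-0.77  0.89 -0.19  1.11  0.66  0.73] F [-1.9  1.2 -0.7] op 25.781559450796667
d [0.0517, 0.0049, 0.0564] turn [-0.01, -0.004, -0.012]
```

View pics/w3.png

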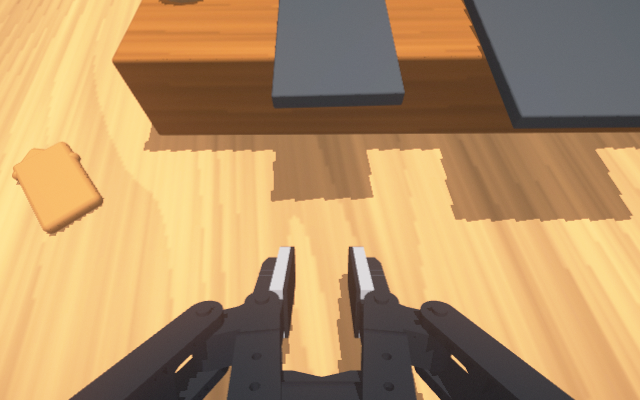

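The wrist view shows the slab's end from (273,97) to (403,95) with its lower edge at about y=106, and the fork slightly left of centre.

```bash
python3 - <<'E'
from h import *
f=np.load('w3.npz')
P=wray(f,[(273,97),(403,95)],68);print((P@X).round(1),(P@Y).round(1))
P=wray(f,[(274,107),(403,104)],60);print((P@X).round(1),(P@Y).round(1))
P=wray(f,[(117,61),(480,58)],60);print((P@X).round(1),(P@Y).round(1))
show();goal(S(9,-515,38),40)
E
```

```text
[9.  9.3] [-488.2 -545.3]
[11.1 12.1] [-487.4 -547.3]
[45.5 44.3] [-403.  -590.6]
XYZ -68.4 -510.1 34.7
t 3.5833 tcp [ 495.6 -138.7   34.7] q [-0.77  0.89 -0.19  1.11  0.66  0.73] F [0.5 0.2 0.4] op 25.769322178616314
d [0.0523, 0.0049, 0.0571] turn [-0.008, 0.001, -0.009]
```

>>> {"name": "play_rows", "arguments": {
  "plan": [
    {"delta_pos": [0.012,0.003,0.013],"turn": [-0.008,0,-0.009],"fingers": 0.3},
    {"delta_pos": [0.024,0.006,0.026],"turn": [-0.008,0,-0.009],"fingers": 0.3},
    {"delta_pos": [0.038,0.006,0.041],"turn": [-0.008,0,-0.009],"fingers": 0.3},
    {"delta_pos": [0.052,0.006,0.057],"turn": [-0.008,0,-0.009],"fingers": 0.3},
    {"delta_pos": [0.052,0.006,0.057],"turn": [-0.008,0,-0.009],"fingers": 0.3}
  ]
}}

```text
time: 4.0
eef_pos: [514.3, -60.1, 43.8]
eef_rot: [[0.078, 0.991, 0.107], [0.644, -0.132, 0.754], [0.761, 0.01, -0.648]]
force: [-0.7, 0.3, 0.3]
opening: 25.9
finger_force: 0.0
```

```bash
cat >> h.py <<'E'
def tcp(th,a=40,sc=112,r=11,e=14,tip=25):
    """TCP (X,Z) so the finger (tilt a, half-depth r) supports the slab underside at slab angle th (deg).
    foot F=(154,60). th<a: slab end edge rests on finger side; th>a: upper tip corner touches at sc from foot"""
    F=np.array([154.,60]);t=np.radians(th);A=np.radians(a)
    z=np.array([np.cos(A),-np.sin(A)]);x=np.array([np.sin(A),np.cos(A)])
    if th<=a: c=F+140*np.array([-np.cos(t),np.sin(t)])+(140-sc)*z   # tip corner
    else: c=F+sc*np.array([-np.cos(t),np.sin(t)])
    return c-r*x-tip*z
E
python3 - <<'E'
from h import *
show()
s=read_state();R=s['eef_rot'];print(R.round(3).tolist())
for th in range(0,105,5): print(th,tcp(th).round(1).tolist())
c=tcp(0);goal(S(c[0],-516,c[1]),40)
E
```

```text
XYZ 12.0 -517.6 43.8
[[0.078, 0.991, 0.107], [0.644, -0.132, 0.754], [0.761, 0.01, -0.648]]
0 [9.2, 49.6]
5 [9.8, 61.8]
10 [11.4, 74.0]
15 [14.0, 85.9]
20 [17.7, 97.5]
25 [22.3, 108.8]
30 [28.0, 119.6]
35 [34.5, 129.9]
40 [42.0, 139.6]
45 [48.6, 146.8]
50 [55.8, 153.4]
55 [63.5, 159.4]
60 [71.8, 164.6]
65 [80.4, 169.1]
70 [89.5, 172.9]
75 [98.8, 175.8]
80 [108.3, 177.9]
85 [118.0, 179.2]
90 [127.8, 179.6]
95 [137.5, 179.2]
100 [147.2, 177.9]
t 4.0 tcp [514.3 -60.1  43.8] q [-0.64  0.81 -0.31  0.96  0.73  0.86] F [-0.7  0.3  0.3] op 25.880660179285965
d [0.0027, -0.0016, -0.0059] turn [0.001, 0.007, 0.012]
```

>>> {"name": "play_rows", "arguments": {
  "plan": [
    {"delta_pos": [0.003,0,-0.006],"turn": [0,0,0.01],"fingers": 0.3},
    {"delta_pos": [0.012,0,-0.013],"turn": [0,0,0.01],"fingers": 0.3},
    {"delta_pos": [0.023,0,-0.02],"turn": [0,0,0.01],"fingers": 0.3},
    {"delta_pos": [0.033,0,-0.025],"turn": [0,0,0.01],"fingers": 0.3},
    {"delta_pos": [0.045,0,-0.03],"turn": [0,0,0.01],"fingers": 0.3}
  ]
}}

```text
time: 4.42
eef_pos: [514.8, -58.7, 96.5]
eef_rot: [[0.093, 0.99, 0.111], [0.641, -0.144, 0.754], [0.762, 0.001, -0.648]]
force: [-1.2, -2.4, -0.1]
opening: 25.4
finger_force: 0.8
```

```bash
cat >> h.py <<'E'
def steps(ths,y=-516):
    s=read_state();R=s['eef_rot'];show();print('F',s['force'].round(1),s['q'].round(2))
    for th in ths:
        c=tcp(th);print(th,((S(c[0],y,c[1])-s['eef_pos'])@R/1000).round(3).tolist())
    goal(S(c[0],y,c[1]),40)
E
python3 - <<'E'
from h import *
steps([24,28,32,36,40])
p,d=get_image("scene");cv2.imwrite('pics/s4.png',cv2.resize(p[80:320,200:480,::-1],None,fx=2.4,fy=2.4))
E
```

```text
XYZ 13.5 -518.0 96.5
F [-1.2 -2.4 -0.1] [-0.64  0.73 -0.3   1.05  0.74  0.88]
24 [0.013, -0.002, -0.001]
28 [0.022, -0.002, -0.003]
32 [0.032, -0.002, -0.005]
36 [0.042, -0.002, -0.006]
40 [0.051, -0.002, -0.006]
t 4.4167 tcp [514.8 -58.7  96.5] q [-0.64  0.73 -0.3   1.05  0.74  0.88] F [-1.2 -2.4 -0.1] op 25.433270134443532
d [0.0513, -0.0021, -0.0062] turn [0.005, 0.006, -0.003]
```

View pics/s4.png

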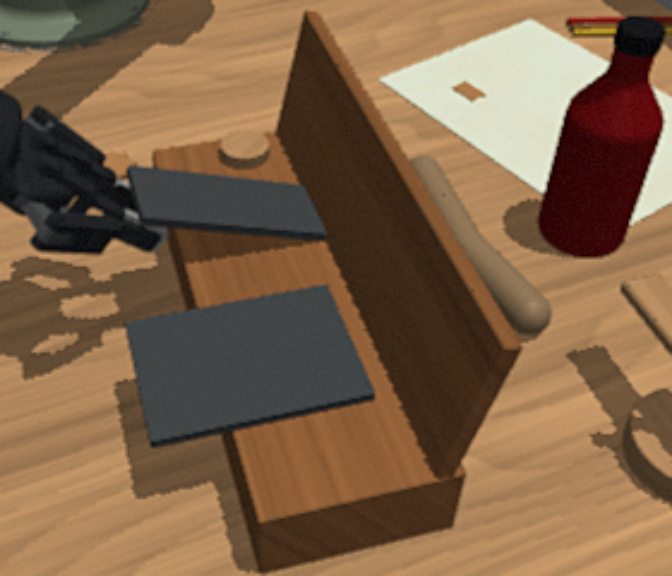

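The slab's free end (130,175-220) is up about 20° and its foot (323,237) is at the board's base. Continuing along the arc.

>>> {"name": "play_rows", "arguments": {
  "plan": [
    {"delta_pos": [0.013,-0.002,-0.001],"turn": [0,0,0],"fingers": 0.3},
    {"delta_pos": [0.022,-0.002,-0.003],"turn": [0,0,0],"fingers": 0.3},
    {"delta_pos": [0.032,-0.002,-0.005],"turn": [0,0,0],"fingers": 0.3},
    {"delta_pos": [0.042,-0.002,-0.006],"turn": [0,0,0],"fingers": 0.3},
    {"delta_pos": [0.051,-0.002,-0.006],"turn": [0,0,0],"fingers": 0.3}
  ]
}}

```text
time: 4.88
eef_pos: [516.6, -28.4, 138.7]
eef_rot: [[0.093, 0.99, 0.109], [0.64, -0.143, 0.755], [0.763, -0.0, -0.646]]
force: [0.4, -0.7, -0.1]
opening: 25.3
finger_force: 0.6
```

```bash
python3 - <<'E'
from h import *
steps([44,48,52,56,60])
E
```

```text
XYZ 43.7 -515.6 138.7
F [ 0.4 -0.7 -0.1] [-0.59  0.65 -0.33  1.07  0.76  0.93]
44 [0.007, 0.0, -0.002]
48 [0.015, 0.0, -0.001]
52 [0.023, 0.0, 0.0]
56 [0.031, 0.0, 0.002]
60 [0.038, 0.0, 0.005]
t 4.8833 tcp [516.6 -28.4 138.7] q [-0.59  0.65 -0.33  1.07  0.76  0.93] F [ 0.4 -0.7 -0.1] op 25.305727926807407
d [0.038, 0.0003, 0.0047] turn [0.003, 0.005, -0.003]
```

>>> {"name": "play_rows", "arguments": {
  "plan": [
    {"delta_pos": [0.007,0,-0.002],"turn": [0,0,0],"fingers": 0.3},
    {"delta_pos": [0.015,0,-0.001],"turn": [0,0,0],"fingers": 0.3},
    {"delta_pos": [0.023,0,0],"turn": [0,0,0],"fingers": 0.3},
    {"delta_pos": [0.031,0,0.002],"turn": [0,0,0],"fingers": 0.3},
    {"delta_pos": [0.038,0,0.005],"turn": [0,0,0],"fingers": 0.3}
  ]
}}

```text
time: 5.3
eef_pos: [520.7, -0.3, 164.1]
eef_rot: [[0.093, 0.99, 0.109], [0.639, -0.143, 0.755], [0.763, -0.0, -0.646]]
force: [0.4, -1.4, -0.2]
opening: 25.7
finger_force: 0.3
```

```bash
python3 - <<'E'
from h import *
steps([64,68,72,76,80])
p,d=get_image("scene");cv2.imwrite('pics/s5.png',cv2.resize(p[80:320,200:480,::-1],None,fx=2.4,fy=2.4))
E
```

```text
XYZ 72.1 -515.7 164.1
F [ 0.4 -1.4 -0.2] [-0.54  0.59 -0.35  1.07  0.78  0.99]
64 [0.007, 0.0, 0.002]
68 [0.015, 0.0, 0.006]
72 [0.021, 0.0, 0.01]
76 [0.028, 0.0, 0.014]
80 [0.034, 0.0, 0.019]
t 5.3 tcp [ 5.207e+02 -3.000e-01  1.641e+02] q [-0.54  0.59 -0.35  1.07  0.78  0.99] F [ 0.4 -1.4 -0.2] op 25.674602310192988
d [0.034, 0.0001, 0.0187] turn [0.003, 0.004, -0.003]
```

View pics/s5.png

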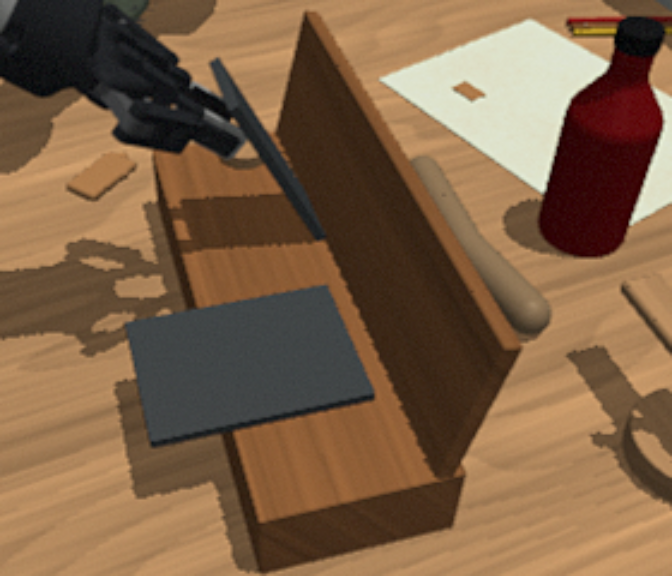

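The slab is at about 60°, its foot still at the board base (323,237) and the fork bearing on its underside (240,140).

>>> {"name": "play_rows", "arguments": {
  "plan": [
    {"delta_pos": [0.007,0,0.002],"turn": [0,0,0],"fingers": 0.3},
    {"delta_pos": [0.015,0,0.006],"turn": [0,0,0],"fingers": 0.3},
    {"delta_pos": [0.021,0,0.01],"turn": [0,0,0],"fingers": 0.3},
    {"delta_pos": [0.028,0,0.014],"turn": [0,0,0],"fingers": 0.3},
    {"delta_pos": [0.034,0,0.019],"turn": [0,0,0],"fingers": 0.3}
  ]
}}

```text
time: 5.77
eef_pos: [525.9, 35.9, 177.5]
eef_rot: [[0.093, 0.99, 0.109], [0.639, -0.143, 0.755], [0.763, -0.0, -0.646]]
force: [0.2, -0.4, -0.5]
opening: 25.4
finger_force: 0.1
```

```bash
python3 - <<'E'
from h import *
steps([83,86,88,90,92,94,96,98,100])
E
```

```text
XYZ 108.7 -515.8 177.5
F [ 0.2 -0.4 -0.5] [-0.48  0.55 -0.38  1.02  0.8   1.08]
83 [0.004, 0.0, 0.003]
86 [0.009, 0.0, 0.007]
88 [0.011, 0.0, 0.01]
90 [0.014, 0.0, 0.013]
92 [0.016, 0.0, 0.016]
94 [0.019, 0.0, 0.019]
96 [0.021, 0.0, 0.023]
98 [0.023, 0.0, 0.026]
100 [0.025, 0.0, 0.029]
t 5.7667 tcp [525.9  35.9 177.5] q [-0.48  0.55 -0.38  1.02  0.8   1.08] F [ 0.2 -0.4 -0.5] op 25.448793460271844
d [0.0252, 0.0, 0.0291] turn [0.003, 0.004, -0.003]
```

>>> {"name": "play_rows", "arguments": {
  "plan": [
    {"delta_pos": [0.004,0,0.003],"turn": [0,0,0],"fingers": 0.3},
    {"delta_pos": [0.007,0,0.006],"turn": [0,0,0],"fingers": 0.3},
    {"delta_pos": [0.01,0,0.009],"turn": [0,0,0],"fingers": 0.3},
    {"delta_pos": [0.013,0,0.012],"turn": [0,0,0],"fingers": 0.3},
    {"delta_pos": [0.015,0,0.015],"turn": [0,0,0],"fingers": 0.3}
  ]
}}

```text
time: 6.18
eef_pos: [528.9, 56.4, 179.0]
eef_rot: [[0.093, 0.99, 0.109], [0.64, -0.143, 0.755], [0.763, -0.0, -0.646]]
force: [0.0, 0.1, 0.7]
opening: 25.3
finger_force: 0.0
```

>>> {"name": "play_rows", "arguments": {
  "plan": [
    {"delta_pos": [0.001,0,0.001],"turn": [0,0,0],"fingers": 0.3},
    {"delta_pos": [0.002,0,0.003],"turn": [0,0,0],"fingers": 0.3},
    {"delta_pos": [0.004,0,0.005],"turn": [0,0,0],"fingers": 0.3},
    {"delta_pos": [0.005,0,0.007],"turn": [0,0,0],"fingers": 0.3},
    {"delta_pos": [0.007,0,0.009],"turn": [0,0,0],"fingers": 0.3}
  ]
}}

```text
time: 6.6
eef_pos: [530.5, 67.3, 178.3]
eef_rot: [[0.093, 0.99, 0.109], [0.64, -0.143, 0.755], [0.763, -0.001, -0.646]]
force: [-0.5, 0.2, -0.1]
opening: 25.7
finger_force: 0.0
```

```bash
python3 - <<'E'
from h import *
steps([96,98,100,102])
p,d=get_image("scene");cv2.imwrite('pics/s6.png',cv2.resize(p[60:300,200:480,::-1],None,fx=2.4,fy=2.4))
E
```

```text
XYZ 140.5 -516.0 178.3
F [-0.5  0.2 -0.1] [-0.42  0.52 -0.41  0.95  0.82  1.16]
96 [-0.0, 0.0, -0.001]
98 [0.002, -0.0, 0.002]
100 [0.004, -0.0, 0.005]
102 [0.006, -0.0, 0.009]
t 6.6 tcp [530.5  67.3 178.3] q [-0.42  0.52 -0.41  0.95  0.82  1.16] F [-0.5  0.2 -0.1] op 25.707555294834815
d [0.006, -0.0, 0.0088] turn [0.003, 0.005, -0.003]
```

View pics/s6.png

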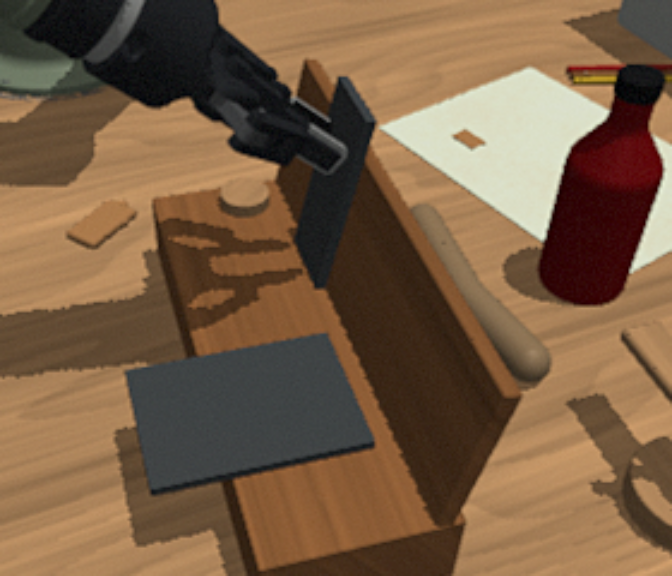

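The slab leans on the board (top edge at (345-373, 80-125), foot at (300-320, 245-287)) with no force left on the fork. Retreating straight back.

>>> {"name": "play_rows", "arguments": {
  "plan": [
    {"delta_pos": [-0.006,0,-0.008],"turn": [0,0,0],"fingers": 0.3},
    {"delta_pos": [-0.019,0,-0.023],"turn": [0,0,0],"fingers": 0.3},
    {"delta_pos": [-0.038,0,-0.046],"turn": [0,0,0],"fingers": 0.3},
    {"delta_pos": [-0.055,0,-0.07],"turn": [0,0,0],"fingers": 0.3},
    {"delta_pos": [-0.07,0,-0.1],"turn": [0,0,0],"fingers": 0.3}
  ]
}}

```text
time: 7.07
eef_pos: [512.3, -53.3, 189.2]
eef_rot: [[0.093, 0.99, 0.107], [0.639, -0.142, 0.756], [0.764, -0.002, -0.646]]
force: [0.6, -0.1, 0.3]
opening: 26.0
finger_force: 0.0
```

>>> {"name": "play_rows", "arguments": {
  "plan": [
    {"delta_pos": [-0.01,0,-0.03],"turn": [0,0,0],"fingers": 0.3},
    {"delta_pos": [-0.02,0,-0.06],"turn": [0,0,0],"fingers": 0.3},
    {"delta_pos": [-0.02,0,-0.06],"turn": [0,0,0],"fingers": 0.3},
    {"delta_pos": [-0.02,0,-0.06],"turn": [0,0,0],"fingers": 0.3},
    {"delta_pos": [-0.02,0,-0.06],"turn": [0,0,0],"fingers": 0.3}
  ]
}}

```text
time: 7.48
eef_pos: [504.6, -110.8, 212.9]
eef_rot: [[0.093, 0.99, 0.109], [0.639, -0.143, 0.755], [0.763, -0.001, -0.646]]
force: [-0.2, -0.6, -0.2]
opening: 25.4
finger_force: 0.0
```

```bash
python3 - <<'E'
from h import *
show()
a,_=get_image("scene");b,_=get_image("wrist")
cv2.imwrite('pics/s7.png',cv2.resize(np.hstack([a[60:300,200:480],b[:240,180:460]]),None,fx=1.4,fy=1.4)[:,:,::-1])
E
```

```text
XYZ -39.6 -515.1 212.9
```

View pics/s7.png

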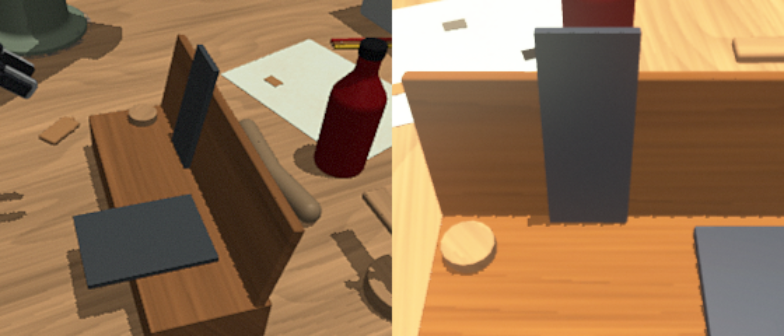

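The slab stands by itself, flat against the board with its foot at the base ((548-628, 220) in the right half). The wide slab is undisturbed and the arm is clear.

```bash
python3 -c "
from plant import *
print(hand_in())"
```

```text
the job is handed in; nothing more can be done
None
```

The narrow slab now leans upright against the backboard by itself, with its foot edge on the ledge at the board's base. The wide slab was not moved, the arm is clear, and I handed the job in at about 7.6 s.

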